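# Sort two bearing blocks on a two-lane fit gauge

### The job

Find out which lane of the fit gauge the brass bearing block belongs in: push it along a lane onto the gauge pin, and if it stops short, pull it off and try the other lane, until it goes fully home with the red plunger pushed right in. Then push the aluminium block fully home in the remaining lane in the same way, and leave both blocks lying on their pins without disturbing the amber jar or the steel collar.

Things in the scene. Friction and masses are not known exactly. Their poses are not given: they have to be found in the camera images.
- gauge: white two-lane fit gauge fixed to the bench; base plate 192 (x) x 170 (y) x 8 mm, its top is the lane floor. Origin: centre of underside; x inward along the lanes (away from the robot). Lanes centred at y = +43 (left) and -43 mm (right). Nearest the robot 70 mm of open floor with a grey strip per lane, its last 29 mm between guide walls 14 mm high that flare open about 5 mm a side; then the mouth
- left_mouth (a point): floor point on the left lane's centre line where the straight rails begin (26 mm before the gauge's origin); x inward along the lane. Past it: rails 38 mm apart, 14 mm high, for 80 mm, then a blue-topped hood (inside 40 mm high above the lane floor; top 52 mm above the bench) up to the end wall, 104 mm past the mouth
- right_mouth (a point): the same for the right lane
- left_pin (a point): tip of the left lane's level round steel gauge pin, 66 mm past the mouth, 18 mm above the lane floor; the pin runs 38 mm along x to the end wall. In both lanes its first 16 mm are 12 mm thick; then, under the hood, it steps squarely up to its gauge thickness: 14 mm in one lane, 20 mm in the other. Which lane has which changes from run to run and is hidden
- right_pin (a point): the same for the right lane
- left_home (a point): left lane floor point under the middle of a block that is fully home: 84 mm past the mouth, leading end against the end wall, plunger fully in; 16 mm of it then stick out of the hood. A block that does not fit stops 22 mm short of this, 38 mm sticking out. x inward along the lane, z up
- right_home (a point): the same for the right lane
- left_plunger (a joint): stroke of the red sprung plunger in the left lane's end wall, m: 0 out, 0.008 fully in. A fork, one prong each side of the pin; it meets the block 8 mm before home, takes 4 N at first and 7 N fully in (plus 40 N per m/s), and on release pushes the block about 8 mm back. Its red cross bar behind the wall moves out as it is pressed
- right_plunger (a joint): the same for the right lane
- brass_block: brass-coloured bearing block with a 17 mm bore (goes over the 14 mm pin, not over the 20 mm one), 36 mm wide (y), 36 mm high (z), 40 mm long (x), 0.25 kg give or take a third; a plain round bore runs through it along its x axis, its centre 18 mm above the underside. Origin: centre of the underside. Lies bore level on the bench. Either end may go first
- alu_block: grey aluminium bearing block with a 23 mm bore (goes over either pin), 36 mm wide (y), 36 mm high (z), 40 mm long (x), 0.25 kg give or take a third; a plain round bore runs through it along its x axis, its centre 18 mm above the underside. Origin: centre of the underside. Lies bore level on the bench. Either end may go first
- jar: amber jar with black lid, 56 mm across, 70 mm high; bystander. Origin: centre of underside
- collar: dark steel collar, 36 mm across, 12 mm high, lying flat; bystander. Origin: centre of underside
Things that resemble listed ones, but are neither listed nor needed, are in the scene too. What is shaped like the alu_block but black, pink or turquoise is not meant.

How it is judged:
By the outcome, as a careful person would: the job done as asked, in the order asked, and still so for the second after the job is handed in, with the robot touching nothing.
It also fails if it takes over 72 s, if anything falls off the work surface, if the arm or the gripper's body presses on something with over 40 N, if the wrist force passes 120 N, or if a joint passes its speed limit or range.

### The arm

A 6-joint arm with a two-finger parallel gripper is mounted at the origin on the work surface. World frame = base frame: x ahead of the robot, y to its left, z up, the work surface at z = 0. Lengths are in m, angles in rad, forces in N, time in s.
With the tool pointing down it reaches from about 0.375 to 0.925 m from the base axis. Payload 5.7 kg.
Tool frame: the origin (TCP) lies at the very end of the fingers, on their centre line; the grasp point (between the pads) lies arm.grip_point_offset behind it (arm.grip_point_offset is the distance from the TCP to the grasp point, in m); z points along the fingers, y is the line along which they close (so a half turn about z gives the same grasp; the last joint's range is limited). The gripper opens to 88 mm and grips with 3 to 60 N. Pads are 20 mm wide; open, the fingers measure 115 mm over their backs; the gripper's body (75 mm by 178 mm) begins 61 mm behind the grasp point.
Start: joints at [-1.359, 0.359, 1.51, -0, 1.272, -0.115], TCP at [0.193, -0.568, 0.223] pointing down, gripper open.
Joint ranges: [-2.97, 2.97], [-1.01, 2.36], [0.21, 2.38], [-0.96, 4.11], [0.2, 2.71], [-2.98, 2.98]. Speed limits (rad/s): [2.39, 2.39, 3.14, 3.14, 3.14, 3.14].

### API

Orientations are given as a rotation vector (axis times angle).
In Python, from bench import arm gives the robot as it stands.
- The arm moves only by the shell command python3 -m crank 'ROWS'. ROWS is JSON, a list of rows, each an object of numbers: "claw": the opening, from 0 (shut) to 1 (fully open); "dx", "dy", "dz": the shift along the tool's x, y, z in m; "rx", "ry", "rz": the turn, a rotation vector about the tool's x, y, z in rad. A call has 1 to 8 rows; each row is the pose to reach, as a shift and turn from the pose commanded when the call began, along the tool's axes at that moment; what a row does not reach only later rows make up. A row lasts 1/10 s, in which the tool goes at most 50 mm and 8.59 degrees, less where a joint would pass 70% of its speed; a pose out of reach is approached as far as the arm can. A call with a gripper value outside its range is refused whole. The fingers move at their own pace and stop on an object; the grip force is fixed at half the most. Time passes only in rows, so rows that repeat a pose let the fingers close. It gives the time, the measured TCP pose, the force, the opening and the grip force at its end, in the units of the state.
- arm.sense(): the state, without advancing time (a new reading comes with each control period).
- arm.read_camera(name): name is "scene" or "top" or "wrist"; returns the picture (420x560x3 uint8, red, green, blue); there is no depth.
- arm.calibration(name): a dict with "camera_matrix" (3x3 intrinsics, pixels), "extrinsics" (4x4, takes a point from camera to world coordinates). Camera axes: x right, y up, looking along -z (the intrinsics and any distortion apply to the point x, -y, -z); pixel columns grow to the right and rows downward; lengths in m; the calibration is good to about 2 mm. A picture is of the moment at which its call begins: read the wrist's pose just before it. calibration takes no time and is no camera call; for the wrist camera it gives the pose at the moment of the call.
- arm.close_job(): hands the job in; it is judged then, once.
The state is a dict: "t": time; "qpos": joint angles; "dq": joint speeds; "joint_efforts": joint torques, N m; "position": TCP position; "ee_rot": TCP orientation; "ft_force": force on the tool from outside, world axes, zero at the start; "wrist_torque": the same for the moment, N m; "opening": opening from 0.0 (shut) to 1.0 (fully open); "grasp_force": force on a finger pad.
Only numpy, scipy, OpenCV 4.12 (cv2) and the standard library are available. Lean on these libraries where they do the work, as an engineer would, in place of code of your own. Each camera call takes 0.05 s, during which the arm holds its last target. There are 200 camera calls.

## Working session

There is one attempt and no reset: what is moved stays moved. The work goes in short steps, Python scripts to look and compute and a shell command to move; the robot and the scene stay as the last step left them, time stands still between calls to the robot, and variables do not carry over. Pictures are saved under pics/ and viewed, at most 10 in all, crops included, and the job is handed in when it is done.

```bash
ls; mkdir -p pics; python3 - <<'E'
from bench import arm
import cv2,json
s=arm.sense();print({k:s[k] for k in('t','position','ee_rot','opening')},arm.grip_point_offset)
for n in('scene','top'):
    im=arm.read_camera(n);cv2.imwrite(f'pics/{n}0.png',im[:,:,::-1]);c=arm.calibration(n);print(n,c)
E
```

```text
pics
{'t': 0.0, 'position': array([ 0.19244893, -0.56759798,  0.22184501]), 'ee_rot': array([-3.09802574e+00, -5.10736878e-01,  1.41151807e-04]), 'opening': 0.9993847921900996} 0.0187
scene {'camera_matrix': array([[398.14579731,   0.        , 279.85247533],
       [  0.        , 398.14579731, 211.00024433],
       [  0.        ,   0.        ,   1.        ]]), 'extrinsics': array([[-0.33146922, -0.7157747 ,  0.6146501 ,  0.99842342],
       [ 0.94344166, -0.24678497,  0.22139333,  0.16569291],
       [-0.00678134,  0.65327158,  0.75709329,  0.59175112],
       [ 0.        ,  0.        ,  0.        ,  1.        ]])}
top {'camera_matrix': array([[504.80145716,   0.        , 265.70718246],
       [  0.        , 504.80145716, 208.43987242],
       [  0.        ,   0.        ,   1.        ]]), 'extrinsics': array([[-4.15549456e-04,  9.92627156e-01, -1.21207084e-01,
         4.04852779e-01],
       [-9.99757716e-01,  2.25509770e-03,  2.18957499e-02,
         1.22115596e-02],
       [ 2.20076497e-02,  1.21186816e-01,  9.92385721e-01,
         1.20720388e+00],
       [ 0.00000000e+00,  0.00000000e+00,  0.00000000e+00,
         1.00000000e+00]])}
```

View pics/top0.png

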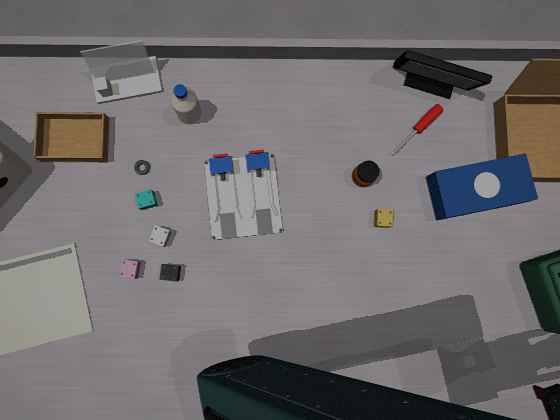

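View pics/scene0.png

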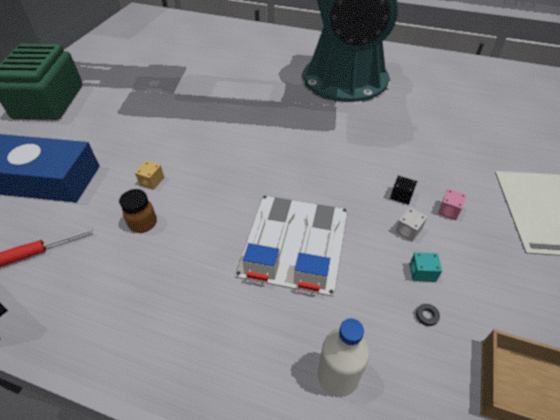

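Top view: brass block at (384,218), the only brass-coloured one. Of the block shapes, grey (160,236), turquoise (147,199), pink (130,269) and black (171,272), the grey one fits the aluminium block. Jar is at (366,174), collar at (142,167), gauge at about (243,196). I'll confirm in an enlarged crop and measure.

```bash
cat > h.py <<'E'
import numpy as np,cv2
from bench import arm
def ray(cal,uv):
    K=cal['camera_matrix'];E=cal['extrinsics']
    p=np.linalg.inv(K)@np.array([uv[0],uv[1],1.]);return E[:3,3],E[:3,:3]@np.array([p[0],-p[1],-p[2]])
def onz(cal,uv,z):
    o,d=ray(cal,uv);return (o+d*(z-o[2])/d[2])[:3]
def proj(cal,P):
    E=cal['extrinsics'];p=E[:3,:3].T@(np.array(P)-E[:3,3]);q=cal['camera_matrix']@np.array([p[0],-p[1],-p[2]]);return q[:2]/q[2]
E
python3 - <<'E'
from h import *
t=cv2.imread('pics/top0.png');s=cv2.imread('pics/scene0.png')
def crop(im,u,v,r=22): return cv2.resize(im[v-r:v+r,u-r:u+r],(380,290),interpolation=cv2.INTER_CUBIC)
cv2.imwrite('pics/crop0.png',np.vstack([np.hstack([crop(t,384,218),crop(t,160,236)]),np.hstack([crop(s,150,175),crop(s,411,223)])]))
ct=arm.calibration('top');hsv=cv2.cvtColor(t,cv2.COLOR_BGR2HSV)
def big(mask,box):
    x0,y0,x1,y1=box;m=np.zeros_like(mask);m[y0:y1,x0:x1]=mask[y0:y1,x0:x1]
    return max(cv2.findContours(m,cv2.RETR_EXTERNAL,cv2.CHAIN_APPROX_NONE)[0],key=cv2.contourArea)
bm=cv2.inRange(hsv,(15,110,80),(35,255,255)); gm=cv2.inRange(t,(195,195,195),(255,255,255))
for n,m,b,z in(('brass',bm,(360,195,410,240),.036),('alu',gm,(140,215,180,255),.036),('gauge',gm,(195,140,295,250),.008)):
    c=big(m,b);r=cv2.minAreaRect(c);P=np.array([onz(ct,q,z)[:2] for q in cv2.boxPoints(r)])
    print(n,r,'\n',P.round(4),P.mean(0).round(4),np.linalg.norm(P-np.roll(P,-1,0),axis=1).round(4),
     np.degrees(np.arctan2(*(np.roll(P,-1,0)-P).T[::-1])).round(1))
for n,uv,z in(('jar',(366,173),.07),('collar',(142,167),.012)): print(n,onz(ct,uv,z))
E
```

```text
brass ((384.5, 218.0), (18.0, 15.0), 90.0) 
 [[ 0.5472 -0.2751]
 [ 0.5472 -0.3106]
 [ 0.5048 -0.3093]
 [ 0.5048 -0.274 ]] [ 0.526  -0.2922] [0.0354 0.0425 0.0353 0.0424] [-89.9 178.2  90.1  -1.6]Traceback (most recent call last):
  File "<stdin>", line 11, in <module>
  File "<stdin>", line 8, in big
ValueError: max() iterable argument is empty
```

View pics/crop0.png

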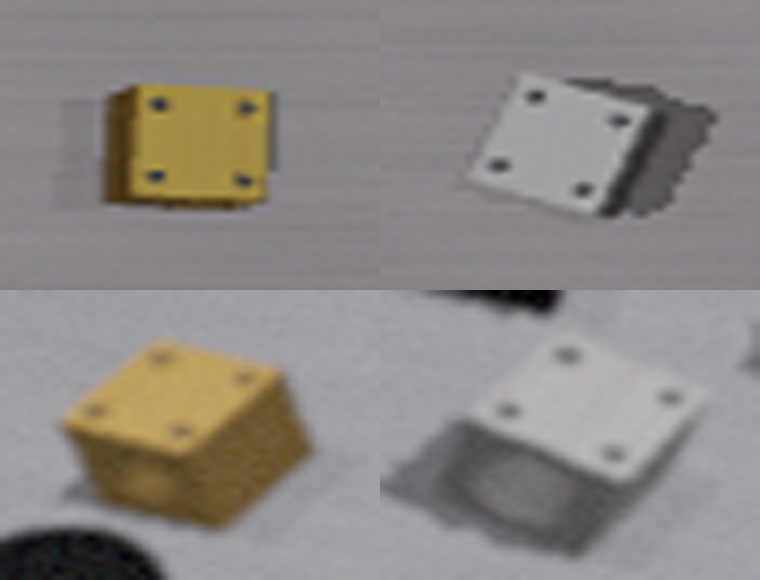

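The crop confirms it: the brass bore (lower-left face in the scene view) runs roughly along world x, and the grey block's bore is yawed about -20°. The grey and gauge masks need a lower threshold.

```bash
python3 - <<'E'
from h import *
t=cv2.imread('pics/top0.png');ct=arm.calibration('top')
print('vals',t[236,160],t[230,190],t[200,227],t[236,215],t[180,243])
g=cv2.cvtColor(t,cv2.COLOR_BGR2GRAY);gm=((g>(int(g[225,190])+25))*255).astype(np.uint8)
gm=cv2.morphologyEx(gm,cv2.MORPH_CLOSE,np.ones((5,5)))
for n,b,z in(('alu',(140,215,180,255),.036),('gauge',(195,140,295,250),.008)):
    x0,y0,x1,y1=b;m=np.zeros_like(gm);m[y0:y1,x0:x1]=gm[y0:y1,x0:x1]
    c=max(cv2.findContours(m,cv2.RETR_EXTERNAL,cv2.CHAIN_APPROX_NONE)[0],key=cv2.contourArea)
    r=cv2.minAreaRect(c);P=np.array([onz(ct,q,z)[:2] for q in cv2.boxPoints(r)])
    print(n,r,'\n',P.round(4),P.mean(0).round(4),np.linalg.norm(P-np.roll(P,-1,0),axis=1).round(4),
     np.degrees(np.arctan2(*(np.roll(P,-1,0)-P).T[::-1])).round(1))
for n,uv,z in(('jar',(366,173),.07),('collar',(142,167),.012),('alu',(160,236),.036)): print(n,onz(ct,uv,z))
from scipy.spatial.transform import Rotation as R
print(R.from_rotvec(arm.sense()['ee_rot']).as_matrix().round(3))
E
python3 -c "
import cv2;t=cv2.imread('pics/top0.png')[140:250,190:300];s=cv2.imread('pics/scene0.png')[185:300,230:360]
import numpy as np
cv2.imwrite('pics/g0.png',np.hstack([cv2.resize(t,(400,400),interpolation=2),cv2.resize(s,(400,400),interpolation=2)]))"
```

```text
vals [163 160 161] [133 130 133] [164 161 162] [156 153 154] [164 162 163]
alu ((163.30001831054688, 237.1000213623047), (3.7947325706481934, 15.811387062072754), 18.434947967529297) 
 [[0.4647 0.2327]
 [0.4994 0.222 ]
 [0.4966 0.2136]
 [0.4619 0.2243]] [0.4807 0.2232] [0.0363 0.0088 0.0363 0.0088] [ -17.1 -108.3  162.9   71.7]
gauge ((265.03338623046875, 196.7868194580078), (51.5595817565918, 25.52569007873535), 83.36748504638672) 
 [[ 0.6382  0.0251]
 [ 0.6457 -0.0361]
 [ 0.5214 -0.05  ]
 [ 0.5142  0.0105]] [ 0.5799 -0.0126] [0.0617 0.1251 0.0609 0.1249] [ -83.  -173.6   96.7    6.7]
jar [ 0.62638572 -0.24363418  0.07      ]
collar [0.65022026 0.28237768 0.012     ]
alu [0.4831586 0.2308284 0.036    ]
[[ 0.947  0.321 -0.   ]
 [ 0.321 -0.947  0.002]
 [ 0.    -0.002 -1.   ]]
```

View pics/g0.png

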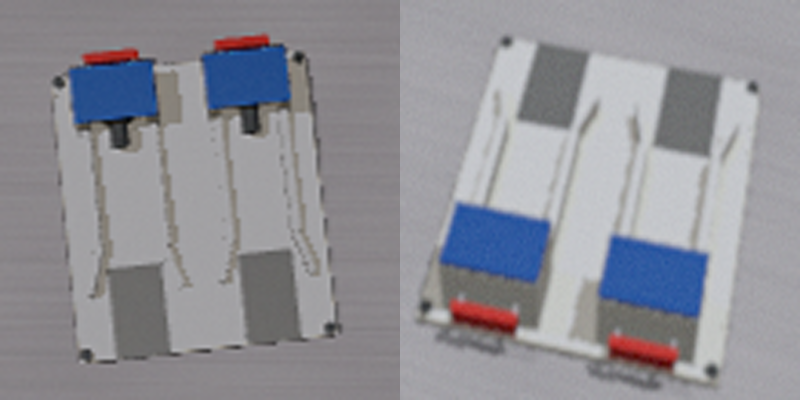

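The gauge is yawed a few degrees. Its corner screws in the top view are at (206,163), (272,156), (281,230), (213,238), and in the scene view at (265,197), (345,210), (331,291), (239,273). I'll use these for the gauge pose.

```bash
python3 - <<'E'
from h import *
ct=arm.calibration('top');cs=arm.calibration('scene')
T=[(205.95,162.55),(271.96,155.95),(280.8,230.2),(213.4,237.6)]   # far-left, far-right, near-right, near-left
S=[(331.4,291.4),(238.8,273.0),(264.8,197.1),(344.7,210.3)]
for c,L in((ct,T),(cs,S)):
    P=np.array([onz(c,q,.009)[:2] for q in L]);d=(P[0]+P[1]-P[2]-P[3])/2;e=(P[0]+P[3]-P[1]-P[2])/2
    print(P.mean(0).round(4),np.degrees(np.arctan2(d[1],d[0])),np.degrees(np.arctan2(-e[0],e[1])),np.linalg.norm(d),np.linalg.norm(e))
# block tops: brass scene corners & top corners from crop
B=[(132,85),(272,92),(267,205),(130,200)];A=[(520,75),(655,110),(600,215),(465,180)]
for L,u0,v0,ox in((B,384,218,0),(A,160,236,380)):
    P=np.array([onz(ct,((u-ox)*44/380+u0-22-.5+.06,v*44/290+v0-22-.5),.036)[:2] for u,v in L]);print(P.mean(0).round(4))
    d=(P[0]+P[1]-P[2]-P[3])/2;e=(P[0]+P[3]-P[1]-P[2])/2;print(np.degrees(np.arctan2(d[1],d[0])),np.degrees(np.arctan2(-e[0],e[1])),np.linalg.norm(d),np.linalg.norm(e))
B=[(315,438),(165,340),(65,420),(190,455)]
s=[(65,422),(165,342),(283,372),(190,455)];a=[(465,412),(565,330),(705,392),(622,480)]
for L,u0,v0,ox in((s,150,175,0),(a,411,223,380)):
    P=np.array([onz(cs,((u-ox)*44/380+u0-22.5,(v-290)*44/290+v0-22.5),.036)[:2] for u,v in L]);print('scene',P.round(3).tolist(),P.mean(0).round(4))
E
```

```text
[0.5805 0.04  ] 6.448052741937252 6.214364669709693 0.181838128768278 0.1605832090897482
[0.5814 0.0442] 6.470756033667921 6.3572360307071865 0.18068387072551972 0.15918154822636293
[ 0.527  -0.2928]
-3.0097716637271263 -3.148597050260322 0.04083220964997134 0.037808496219063695
[0.4844 0.2345]
-20.417554563496292 -18.650915192794553 0.039350397856980794 0.03830048562614753
scene [[0.546, -0.307], [0.506, -0.305], [0.509, -0.271], [0.549, -0.272]] [ 0.5276 -0.2885]
scene [[0.495, 0.212], [0.458, 0.228], [0.472, 0.259], [0.509, 0.246]] [0.4836 0.2361]
```

```bash
cat >> h.py <<'E'
from scipy.spatial.transform import Rotation as R
def go(x,y,z,yaw):
    "print the tool-frame shift and rz from here to TCP (x,y,z), tool x at yaw deg"
    s=arm.sense();M=R.from_rotvec(s['ee_rot']).as_matrix()
    T=np.c_[[np.cos(np.radians(yaw)),np.sin(np.radians(yaw)),0],[np.sin(np.radians(yaw)),-np.cos(np.radians(yaw)),0],[0,0,-1]]
    print('d',(M.T@(np.array([x,y,z])-s['position'])).round(4),'r',R.from_matrix(M.T@T).as_rotvec().round(3),'t',round(s['t'],2))
E
python3 -m crank '[{"dx":0.406,"dy":-0.154,"dz":0.02,"rz":0.379,"claw":1},{"dx":0.406,"dy":-0.154,"dz":0.02,"rz":0.379,"claw":1},{"dx":0.406,"dy":-0.154,"dz":0.02,"rz":0.379,"claw":1},{"dx":0.406,"dy":-0.154,"dz":0.02,"rz":0.379,"claw":1},{"dx":0.406,"dy":-0.154,"dz":0.02,"rz":0.379,"claw":1},{"dx":0.406,"dy":-0.154,"dz":0.02,"rz":0.379,"claw":1},{"dx":0.406,"dy":-0.154,"dz":0.02,"rz":0.379,"claw":1},{"dx":0.406,"dy":-0.154,"dz":0.02,"rz":0.379,"claw":1}]'
python3 - <<'E'
from h import *
go(.527,-.291,.2,-3)
c=arm.calibration('wrist');im=arm.read_camera('wrist');cv2.imwrite('pics/w1.png',im[:,:,::-1]);print(c['extrinsics'].round(3).tolist(),proj(c,(.527,-.291,.036)))
E
```

```text
d [ 0.4056 -0.1546  0.0222] r [-0.002  0.     0.379] t 0.1
[[0.322, 0.903, 0.284, 0.271], [-0.947, 0.307, 0.095, -0.542], [-0.002, -0.3, 0.954, 0.386], [0.0, 0.0, 0.0, 1.0]] [  49.2800044  -399.25072085]validation failed for argument at $[0]...
```

```bash
python3 -m crank '[{"dx":0.406,"dy":-0.154,"dz":0.02,"rx":0,"ry":0,"rz":0.379,"claw":1},{"dx":0.406,"dy":-0.154,"dz":0.02,"rx":0,"ry":0,"rz":0.379,"claw":1},{"dx":0.406,"dy":-0.154,"dz":0.02,"rx":0,"ry":0,"rz":0.379,"claw":1},{"dx":0.406,"dy":-0.154,"dz":0.02,"rx":0,"ry":0,"rz":0.379,"claw":1},{"dx":0.406,"dy":-0.154,"dz":0.02,"rx":0,"ry":0,"rz":0.379,"claw":1},{"dx":0.406,"dy":-0.154,"dz":0.02,"rx":0,"ry":0,"rz":0.379,"claw":1},{"dx":0.406,"dy":-0.154,"dz":0.02,"rx":0,"ry":0,"rz":0.379,"claw":1},{"dx":0.406,"dy":-0.154,"dz":0.02,"rx":0,"ry":0,"rz":0.379,"claw":1}]'
python3 - <<'E'
from h import *
go(.527,-.291,.2,-3)
c=arm.calibration('wrist');im=arm.read_camera('wrist');cv2.imwrite('pics/w1.png',im[:,:,::-1]);print(c['extrinsics'].round(3).tolist(),proj(c,(.527,-.291,.036)))
E
```

```text
t: 0.95
position: [0.4991, -0.3149, 0.2042]
ee_rot: [-3.14, 0.082, 0.0]
ft_force: [1.0, -0.4, -0.8]
opening: 0.992
grasp_force: 0.0
d [ 0.0266 -0.0254  0.0042] r [-0.  0.  0.] t 0.95
[[-0.051, 0.953, 0.3, 0.582], [-0.999, -0.049, -0.015, -0.32], [0.0, -0.3, 0.954, 0.368], [0.0, 0.0, 0.0, 1.0]] [251.13865027 164.3520689 ]
```

```bash
python3 - <<'E'
from h import *
im=cv2.imread('pics/w1.png');h=cv2.cvtColor(im,cv2.COLOR_BGR2HSV);c=arm.calibration('wrist')
m=cv2.inRange(h,(15,100,120),(35,255,255))
k=max(cv2.findContours(m,cv2.RETR_EXTERNAL,cv2.CHAIN_APPROX_NONE)[0],key=cv2.contourArea);r=cv2.minAreaRect(k)
P=np.array([onz(c,q,.036)[:2] for q in cv2.boxPoints(r)]);print(r,P.round(4).tolist(),P.mean(0),np.linalg.norm(P-np.roll(P,-1,0),axis=1),np.degrees(np.arctan2(*(np.roll(P,-1,0)-P).T[::-1])).round(1))
cv2.drawContours(im,[k],-1,(0,0,255),1);cv2.imwrite('pics/w1b.png',im)
E
```

```text
((252.5, 163.0), (42.0, 39.0), 90.0) [[0.5548, -0.2697], [0.5531, -0.3061], [0.5131, -0.3039], [0.5149, -0.2663]] [ 0.53399018 -0.2864907 ] [0.03637337 0.03998638 0.03769109 0.04003334] [-92.8 176.9  87.3  -5. ]
```

View pics/w1b.png

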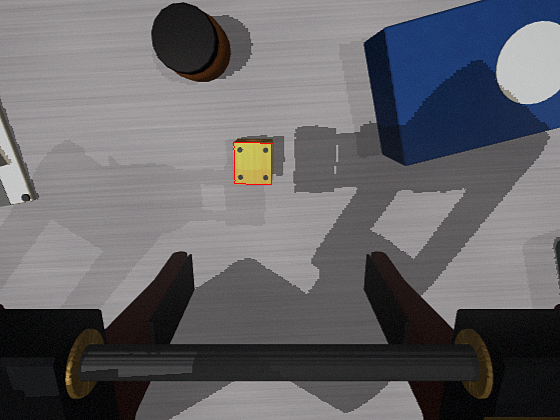

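The wrist view shows the brass block at (252,163), within 2 px of where I projected it, so its position is (0.528,-0.290). Going down to grasp.

```bash
python3 -c "
from h import *
go(.528,-.2905,.016,-3)"
```

```text
d [ 0.0217 -0.0196  0.1881] r [-0.004 -0.004  0.003] t 1.0
```

```bash
python3 -m crank '[{"dx":0.02,"dy":-0.019,"dz":0.04,"rx":0,"ry":0,"rz":0,"claw":1},{"dx":0.02,"dy":-0.019,"dz":0.09,"rx":0,"ry":0,"rz":0,"claw":1},{"dx":0.02,"dy":-0.019,"dz":0.12,"rx":0,"ry":0,"rz":0,"claw":1},{"dx":0.02,"dy":-0.019,"dz":0.12,"rx":0,"ry":0,"rz":0,"claw":1},{"dx":0.02,"dy":-0.019,"dz":0.12,"rx":0,"ry":0,"rz":0,"claw":1}]'; python3 -c "
from h import *
go(.528,-.2905,.016,-3)"
```

```text
t: 1.5
position: [0.5186, -0.2988, 0.0845]
ee_rot: [-3.14, 0.082, 0.002]
ft_force: [0.5, -0.6, 0.7]
opening: 0.999
grasp_force: 0.0
d [ 0.009  -0.0087  0.0685] r [-0.001  0.001  0.   ] t 1.5
```

```bash
python3 -m crank '[{"dx":0.009,"dy":-0.009,"dz":0.02,"rx":0,"ry":0,"rz":0,"claw":1},{"dx":0.009,"dy":-0.009,"dz":0.05,"rx":0,"ry":0,"rz":0,"claw":1},{"dx":0.009,"dy":-0.009,"dz":0.068,"rx":0,"ry":0,"rz":0,"claw":1},{"dx":0.009,"dy":-0.009,"dz":0.068,"rx":0,"ry":0,"rz":0,"claw":1},{"dx":0.009,"dy":-0.009,"dz":0.068,"rx":0,"ry":0,"rz":0,"claw":0},{"dx":0.009,"dy":-0.009,"dz":0.068,"rx":0,"ry":0,"rz":0,"claw":0},{"dx":0.009,"dy":-0.009,"dz":0.068,"rx":0,"ry":0,"rz":0,"claw":0},{"dx":0.009,"dy":-0.009,"dz":0.068,"rx":0,"ry":0,"rz":0,"claw":0}]'; python3 -m crank '[{"dx":0,"dy":0,"dz":0,"rx":0,"ry":0,"rz":0,"claw":0},{"dx":0,"dy":0,"dz":0,"rx":0,"ry":0,"rz":0,"claw":0},{"dx":0,"dy":0,"dz":0,"rx":0,"ry":0,"rz":0,"claw":0}]'
```

```text
t: 2.3
position: [0.5289, -0.2907, 0.0176]
ee_rot: [3.14, -0.082, 0.002]
ft_force: [0.4, 0.5, 0.6]
opening: 0.67
grasp_force: 0.0
t: 2.6
position: [0.5285, -0.2904, 0.0165]
ee_rot: [3.14, -0.082, 0.0]
ft_force: [-0.5, 1.2, 0.4]
opening: 0.407
grasp_force: 30.1
```

Gripped (36 mm). Lifting, then moving to a spot where the wrist camera sees the gauge.

```bash
python3 -c "
from h import *
go(.49,.035,.19,6.4)"
```

```text
d [-0.0553 -0.3229 -0.1736] r [ 0.    -0.    -0.164] t 2.6
```

```bash
python3 -m crank '[{"dx":0,"dy":0,"dz":-0.04,"rx":0,"ry":0,"rz":0,"claw":0},{"dx":0,"dy":0,"dz":-0.08,"rx":0,"ry":0,"rz":0,"claw":0},{"dx":-0.01,"dy":-0.04,"dz":-0.1,"rx":0,"ry":0,"rz":0,"claw":0},{"dx":-0.02,"dy":-0.08,"dz":-0.12,"rx":0,"ry":0,"rz":-0.05,"claw":0},{"dx":-0.025,"dy":-0.12,"dz":-0.14,"rx":0,"ry":0,"rz":-0.1,"claw":0},{"dx":-0.03,"dy":-0.16,"dz":-0.16,"rx":0,"ry":0,"rz":-0.164,"claw":0},{"dx":-0.035,"dy":-0.2,"dz":-0.174,"rx":0,"ry":0,"rz":-0.164,"claw":0},{"dx":-0.04,"dy":-0.24,"dz":-0.174,"rx":0,"ry":0,"rz":-0.164,"claw":0}]'; python3 -m crank '[{"dx":0,"dy":-0.04,"dz":0,"rx":0,"ry":0,"rz":0,"claw":0},{"dx":0,"dy":-0.08,"dz":0,"rx":0,"ry":0,"rz":0,"claw":0},{"dx":0,"dy":-0.08,"dz":0,"rx":0,"ry":0,"rz":0,"claw":0},{"dx":0,"dy":-0.08,"dz":0,"rx":0,"ry":0,"rz":0,"claw":0}]'
python3 - <<'E'
from h import *
c=arm.calibration('wrist');im=arm.read_camera('wrist');cv2.imwrite('pics/w2.png',im[:,:,::-1]);np.save('pics/w2.npy',c['extrinsics'])
g=np.array([.581,.042]);a=np.radians(6.4)
for p in((-.096,.085),(-.096,-.085),(-.026,-.043),(-.026,.043),(.054,-.062),(.054,.062)):
    print(p,proj(c,(*(g+[p[0]*np.cos(a)-p[1]*np.sin(a),p[0]*np.sin(a)+p[1]*np.cos(a)]),.008)).round(1))
E
```

```text
t: 3.4
position: [0.5015, -0.0471, 0.1922]
ee_rot: [3.136, 0.175, 0.005]
ft_force: [0.2, -0.3, -2.7]
opening: 0.407
grasp_force: 30.0
t: 3.8
position: [0.4913, 0.0318, 0.1901]
ee_rot: [3.136, 0.18, -0.002]
ft_force: [-0.1, -1.4, -2.4]
opening: 0.409
grasp_force: 30.0
(-0.096, 0.085) [194.  193.2]
(-0.096, -0.085) [361.4 193.7]
(-0.026, -0.043) [322.9 122.5]
(-0.026, 0.043) [232.9 122.2]
(0.054, -0.062) [348.   29.7]
(0.054, 0.062) [208.2  29.1]
```

View pics/w2.png

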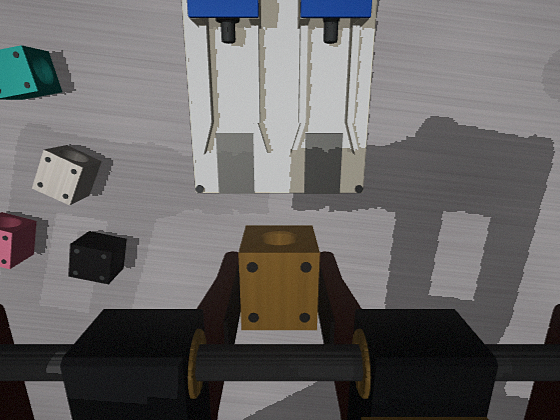

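The near screws are at (200,189) and (359,189), pin tips at (229,43) and (331,43). The gauge sits about 2 mm further right than I had estimated, so I'll compute from this view.

```bash
python3 - <<'E'
from h import *
c=arm.calibration('wrist');c['extrinsics']=np.load('pics/w2.npy')
im=cv2.imread('pics/w2.png',0)
def dark(x0,y0,x1,y1,th):
    m=cv2.inRange(im[y0:y1,x0:x1],0,th);M=cv2.moments(m,True);return (M['m10']/M['m00']+x0,M['m01']/M['m00']+y0)
s1=dark(193,182,208,194,95);s2=dark(352,182,366,193,70);print(s1,s2)
p1=dark(218,25,240,46,80);p2=dark(320,25,342,46,80);print(p1,p2)
A=onz(c,s1,.009)[:2];B=onz(c,s2,.009)[:2];C=onz(c,p1,.030)[:2];D=onz(c,p2,.030)[:2]
n=(A+B)/2;f=(C+D)/2;print(A,B,n,f,np.linalg.norm(A-B),np.linalg.norm(C-D))
print('yaw',np.degrees(np.arctan2(*(f-n)[::-1])),np.degrees(np.arctan2(*(A-B)[::-1]))-90)
a=np.radians(6.4);d=np.array([np.cos(a),np.sin(a)]);print('centre',n+d*.0905,'len from screws to centre assumed .0905')
E
```

```text
(199.57894736842104, 188.7719298245614) (358.62, 188.62)
(227.8658536585366, 33.36585365853659) (330.43529411764706, 33.63921568627451)
[0.48163813 0.11013552] [ 0.5002037  -0.04914728] [0.49092091 0.03049412] [0.62783051 0.04633713] 0.1603611252745214 0.08544717892139253
yaw 6.60083820395461 6.648241015774829
centre [0.58085691 0.04058206] len from screws to centre assumed .0905
```

```bash
python3 -c "
from h import *
go(.5352,-.0075,.07,6.5)"
```

```text
d [0.039  0.0431 0.1201] r [ 0.     0.001 -0.001] t 3.85
```

```bash
python3 -m crank '[{"dx":0.02,"dy":0.02,"dz":0.03,"rx":0,"ry":0,"rz":0,"claw":0},{"dx":0.039,"dy":0.043,"dz":0.06,"rx":0,"ry":0,"rz":0,"claw":0},{"dx":0.039,"dy":0.043,"dz":0.1,"rx":0,"ry":0,"rz":0,"claw":0},{"dx":0.039,"dy":0.043,"dz":0.12,"rx":0,"ry":0,"rz":0,"claw":0},{"dx":0.039,"dy":0.043,"dz":0.12,"rx":0,"ry":0,"rz":0,"claw":0},{"dx":0.039,"dy":0.043,"dz":0.12,"rx":0,"ry":0,"rz":0,"claw":0}]'; python3 -c "
from h import *
go(.5352,-.0075,.0255,6.5)"
```

```text
t: 4.45
position: [0.5356, -0.0084, 0.0704]
ee_rot: [-3.137, -0.173, 0.001]
ft_force: [0.1, -0.4, -2.1]
opening: 0.405
grasp_force: 30.0
d [-0.0003 -0.0009  0.0449] r [-0.     0.001 -0.003] t 4.45
```

```bash
python3 -m crank '[{"dx":0,"dy":-0.001,"dz":0.02,"rx":0,"ry":0,"rz":0,"claw":0},{"dx":0,"dy":-0.001,"dz":0.036,"rx":0,"ry":0,"rz":0,"claw":0},{"dx":0,"dy":-0.001,"dz":0.042,"rx":0,"ry":0,"rz":0,"claw":0},{"dx":0,"dy":-0.001,"dz":0.045,"rx":0,"ry":0,"rz":0,"claw":0},{"dx":0,"dy":-0.001,"dz":0.045,"rx":0,"ry":0,"rz":0,"claw":0}]'; python3 -c "
from h import *
go(.5352,-.0075,.0255,6.5)"
```

```text
t: 4.95
position: [0.5362, -0.0065, 0.0263]
ee_rot: [3.136, 0.175, 0.002]
ft_force: [-0.2, 0.3, -2.7]
opening: 0.407
grasp_force: 30.0
d [-0.0011  0.0009  0.0008] r [ 0.    -0.001 -0.002] t 4.95
```

```bash
python3 -m crank '[{"dx":0,"dy":0,"dz":0.0015,"rx":0,"ry":0,"rz":0,"claw":0},{"dx":0,"dy":0,"dz":0.0015,"rx":0,"ry":0,"rz":0,"claw":0.7},{"dx":0,"dy":0,"dz":0.0015,"rx":0,"ry":0,"rz":0,"claw":0.7},{"dx":0,"dy":0,"dz":0.0015,"rx":0,"ry":0,"rz":0,"claw":0.7},{"dx":0,"dy":0,"dz":-0.02,"rx":0,"ry":0,"rz":0,"claw":0.7},{"dx":0,"dy":0,"dz":-0.05,"rx":0,"ry":0,"rz":0,"claw":0},{"dx":-0.04,"dy":0,"dz":-0.05,"rx":0,"ry":0,"rz":0,"claw":0},{"dx":-0.06,"dy":0,"dz":-0.05,"rx":0,"ry":0,"rz":0,"claw":0}]'; python3 - <<'E'
from h import *
c=arm.calibration('wrist');im=arm.read_camera('wrist')[:,:,::-1].copy();cv2.imwrite('pics/w3.png',im);print(c['extrinsics'][:3,3])
h=cv2.cvtColor(im,cv2.COLOR_BGR2HSV)
m=cv2.inRange(h,(15,100,100),(35,255,255));m[300:]=0
k=max(cv2.findContours(m,cv2.RETR_EXTERNAL,cv2.CHAIN_APPROX_NONE)[0],key=cv2.contourArea);r=cv2.minAreaRect(k)
P=np.array([onz(c,q,.044)[:2] for q in cv2.boxPoints(r)]);print(r,P.mean(0),np.linalg.norm(P-np.roll(P,-1,0),axis=1).round(4),np.degrees(np.arctan2(*(np.roll(P,-1,0)-P).T[::-1])).round(1))
go(.495,-.012,.018,6.5)
E
```

```text
t: 5.75
position: [0.4741, -0.0129, 0.0763]
ee_rot: [3.137, 0.176, -0.0]
ft_force: [-0.6, 0.1, -1.0]
opening: 0.465
grasp_force: 0.0
[ 0.55654429 -0.00446873  0.2398802 ]
((279.5, 140.5), (73.0, 67.0), 90.0) [ 0.53602236 -0.00724055] [0.0357 0.0396 0.038  0.0396] [ -83.5 -171.9   96.5    4.9]
d [0.0254 0.0023 0.0574] r [-0.001  0.005 -0.001] t 5.8
```

View pics/w3.png

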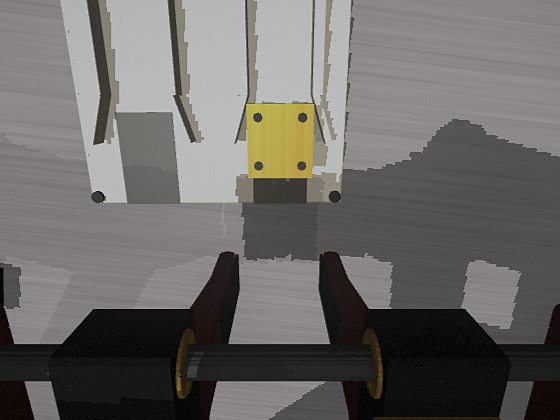

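The brass block lies straight in the right funnel at (280,140). Closing the fingers behind it.

```bash
python3 -m crank '[{"dx":0.02,"dy":0.002,"dz":0,"rx":0,"ry":0,"rz":0,"claw":0},{"dx":0.02,"dy":0.002,"dz":0,"rx":0,"ry":0,"rz":0,"claw":0},{"dx":0.02,"dy":0.002,"dz":0.02,"rx":0,"ry":0,"rz":0,"claw":0},{"dx":0.02,"dy":0.002,"dz":0.04,"rx":0,"ry":0,"rz":0,"claw":0},{"dx":0.02,"dy":0.002,"dz":0.056,"rx":0,"ry":0,"rz":0,"claw":0},{"dx":0.02,"dy":0.002,"dz":0.056,"rx":0,"ry":0,"rz":0,"claw":0}]'; python3 -c "
from h import *
go(.581+.002*.9936+.043*.1132,.041+.002*.1132-.043*.9936,.018,6.5)"
```

```text
t: 6.4
position: [0.4943, -0.0125, 0.0178]
ee_rot: [-3.136, -0.176, 0.006]
ft_force: [0.1, 0.3, 0.6]
opening: 0.006
grasp_force: 0.0
d [ 0.0942 -0.0004 -0.0006] r [-0.001  0.004 -0.002] t 6.4
```

```bash
python3 -m crank '[{"dx":0.01,"dy":0,"dz":0,"rx":0,"ry":0,"rz":0,"claw":0},{"dx":0.022,"dy":0,"dz":0,"rx":0,"ry":0,"rz":0,"claw":0},{"dx":0.034,"dy":0,"dz":0,"rx":0,"ry":0,"rz":0,"claw":0},{"dx":0.046,"dy":0,"dz":0,"rx":0,"ry":0,"rz":0,"claw":0},{"dx":0.058,"dy":0,"dz":0,"rx":0,"ry":0,"rz":0,"claw":0},{"dx":0.068,"dy":0,"dz":0,"rx":0,"ry":0,"rz":0,"claw":0},{"dx":0.076,"dy":0,"dz":0,"rx":0,"ry":0,"rz":0,"claw":0},{"dx":0.08,"dy":0,"dz":0,"rx":0,"ry":0,"rz":0,"claw":0}]'
```

```text
t: 7.2
position: [0.5761, -0.0037, 0.0195]
ee_rot: [-3.137, -0.176, -0.0]
ft_force: [-2.5, -1.7, 2.1]
opening: 0.008
grasp_force: 1.6
```

```bash
python3 -m crank '[{"dx":0.004,"dy":0,"dz":0,"rx":0,"ry":0,"rz":0,"claw":0},{"dx":0.008,"dy":0,"dz":0,"rx":0,"ry":0,"rz":0,"claw":0},{"dx":0.012,"dy":0,"dz":0,"rx":0,"ry":0,"rz":0,"claw":0},{"dx":0.014,"dy":0,"dz":0,"rx":0,"ry":0,"rz":0,"claw":0}]'; python3 -c "
from h import *
go(.581+.028*.9936+.043*.1132,.041+.028*.1132-.043*.9936,.018,6.5)"
```

```text
t: 7.6
position: [0.59, -0.0022, 0.0195]
ee_rot: [-3.137, -0.175, -0.001]
ft_force: [-1.1, -0.2, -1.0]
opening: 0.007
grasp_force: 0.7
d [ 0.0239 -0.001   0.0015] r [ 0.    -0.001 -0.002] t 7.6
```

```bash
python3 -m crank '[{"dx":0.003,"dy":0,"dz":0,"rx":0,"ry":0,"rz":0,"claw":0},{"dx":0.006,"dy":0,"dz":0,"rx":0,"ry":0,"rz":0,"claw":0},{"dx":0.006,"dy":0,"dz":0,"rx":0,"ry":0,"rz":0,"claw":0}]'
```

```text
t: 7.9
position: [0.5961, -0.0016, 0.0195]
ee_rot: [3.137, 0.175, 0.002]
ft_force: [0.4, -0.1, 0.1]
opening: 0.004
grasp_force: 0.0
```

```bash
python3 -m crank '[{"dx":0.003,"dy":0,"dz":0,"rx":0,"ry":0,"rz":0,"claw":0},{"dx":0.006,"dy":0,"dz":0,"rx":0,"ry":0,"rz":0,"claw":0},{"dx":0.006,"dy":0,"dz":0,"rx":0,"ry":0,"rz":0,"claw":0}]'
```

```text
t: 8.2
position: [0.6021, -0.0009, 0.0195]
ee_rot: [-3.137, -0.176, -0.002]
ft_force: [-0.3, -0.4, -0.6]
opening: 0.004
grasp_force: 0.4
```

```bash
python3 -m crank '[{"dx":0.003,"dy":0,"dz":0,"rx":0,"ry":0,"rz":0,"claw":0},{"dx":0.006,"dy":0,"dz":0,"rx":0,"ry":0,"rz":0,"claw":0},{"dx":0.006,"dy":0,"dz":0,"rx":0,"ry":0,"rz":0,"claw":0}]'; python3 - <<'E'
from h import *
cv2.imwrite('pics/s4.png',cv2.resize(arm.read_camera('scene')[180:300,225:365,::-1],(700,600),interpolation=cv2.INTER_CUBIC))
E
```

```text
t: 8.5
position: [0.6056, -0.0003, 0.0193]
ee_rot: [-3.136, -0.176, 0.005]
ft_force: [-6.1, -1.4, 4.3]
opening: 0.009
grasp_force: 3.1
```

View pics/s4.png

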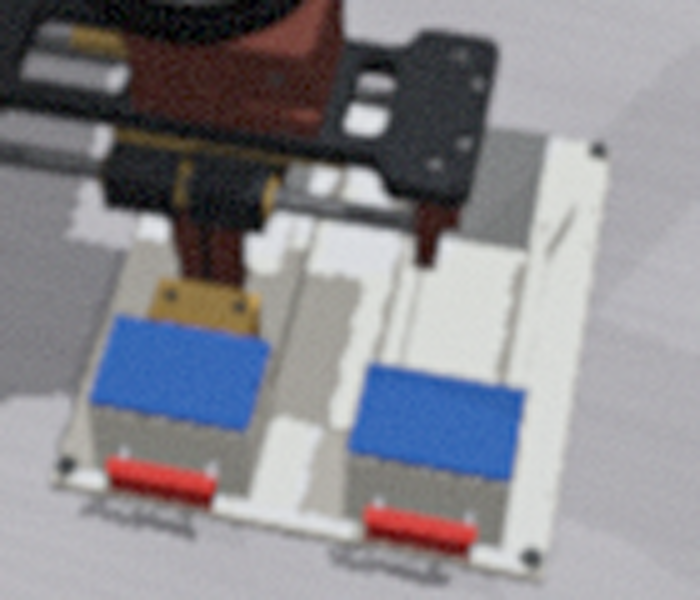

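Scene view: the brass block is mostly under the right hood at (205,305), with only its rear screw pair visible. It's past the short stop and meeting the plunger, so I'll keep pushing.

```bash
python3 -m crank '[{"dx":0.002,"dy":0,"dz":0,"rx":0,"ry":0,"rz":0,"claw":0},{"dx":0.004,"dy":0,"dz":0,"rx":0,"ry":0,"rz":0,"claw":0},{"dx":0.006,"dy":0,"dz":0,"rx":0,"ry":0,"rz":0,"claw":0},{"dx":0.006,"dy":0,"dz":0,"rx":0,"ry":0,"rz":0,"claw":0}]'
```

```text
t: 8.95
position: [0.6086, 0.0002, 0.0191]
ee_rot: [-3.136, -0.176, 0.013]
ft_force: [-11.8, -3.4, 9.0]
opening: 0.008
grasp_force: 6.2
```

```bash
python3 -m crank '[{"dx":0.002,"dy":0,"dz":0,"rx":0,"ry":0,"rz":0,"claw":0},{"dx":0.004,"dy":0,"dz":0,"rx":0,"ry":0,"rz":0,"claw":0},{"dx":0.004,"dy":0,"dz":0,"rx":0,"ry":0,"rz":0,"claw":0}]'; python3 - <<'E'
from h import *
t=arm.read_camera('top')[:,:,::-1][140:250,190:300];s=arm.read_camera('scene')[:,:,::-1][240:300,225:335]
cv2.imwrite('pics/p5.png',np.hstack([cv2.resize(t,(400,400),interpolation=2),cv2.resize(s,(400,218),interpolation=2)[:,:].repeat(1,0) if 0 else cv2.resize(s,(400,400),interpolation=2)]))
E
```

```text
t: 9.25
position: [0.6115, 0.0006, 0.0191]
ee_rot: [-3.136, -0.176, 0.017]
ft_force: [-14.9, -2.7, 11.8]
opening: 0.007
grasp_force: 7.4
```

```bash
cat >> h.py <<'E'
def bars(im=None):
    "centroids of the two red bars in the scene picture: right lane first"
    if im is None: im=arm.read_camera('scene')[:,:,::-1]
    h=cv2.cvtColor(np.ascontiguousarray(im),cv2.COLOR_BGR2HSV);m=cv2.inRange(h,(0,150,90),(8,255,255))|cv2.inRange(h,(172,150,90),(180,255,255))
    for a,b in((238,285),(286,330)):
        M=cv2.moments(m[262:300,a:b],True);print('bar',round(M['m10']/M['m00']+a,2),round(M['m01']/M['m00']+262,2),M['m00'])
E
python3 -m crank '[{"dx":0.002,"dy":0,"dz":0,"rx":0,"ry":0,"rz":0,"claw":0},{"dx":0.004,"dy":0,"dz":0,"rx":0,"ry":0,"rz":0,"claw":0},{"dx":0.006,"dy":0,"dz":0,"rx":0,"ry":0,"rz":0,"claw":0},{"dx":0.006,"dy":0,"dz":0,"rx":0,"ry":0,"rz":0,"claw":0}]'
python3 - <<'E'
from h import *
bars(cv2.imread('pics/scene0.png'));bars()
c=arm.calibration('scene');a=proj(c,(.686,.01,.025));b=proj(c,(.694,.011,.025));print('8mm=',b-a)
E
```

```text
t: 9.75
position: [0.6129, 0.0011, 0.0185]
ee_rot: [-3.136, -0.177, 0.029]
ft_force: [-23.0, -6.2, 18.6]
opening: 0.005
grasp_force: 12.0
bar 257.01 275.57 98.0
bar 308.38 285.6 102.0
bar 255.46 279.91 89.0
bar 308.43 285.74 105.0
8mm= [-1.23512327  4.17524198]
```

The right bar moved (-1.5,+4.3) px, and 8 mm corresponds to (-1.2,+4.2), so the plunger is in and force is climbing without motion. One last firm press, then back off and up.

```bash
python3 -m crank '[{"dx":0.003,"dy":0,"dz":0,"rx":0,"ry":0,"rz":0,"claw":0},{"dx":0.003,"dy":0,"dz":0,"rx":0,"ry":0,"rz":0,"claw":0}]'; python3 -c "
from h import *
bars()"; python3 -m crank '[{"dx":-0.008,"dy":0,"dz":0,"rx":0,"ry":0,"rz":0,"claw":0},{"dx":-0.02,"dy":0,"dz":0,"rx":0,"ry":0,"rz":0,"claw":0},{"dx":-0.04,"dy":0,"dz":0,"rx":0,"ry":0,"rz":0,"claw":0},{"dx":-0.05,"dy":0,"dz":-0.03,"rx":0,"ry":0,"rz":0,"claw":0},{"dx":-0.05,"dy":0,"dz":-0.07,"rx":0,"ry":0,"rz":0,"claw":0.5},{"dx":-0.05,"dy":0,"dz":-0.11,"rx":0,"ry":0,"rz":0,"claw":1},{"dx":-0.05,"dy":0,"dz":-0.15,"rx":0,"ry":0,"rz":0,"claw":1},{"dx":-0.05,"dy":0,"dz":-0.15,"rx":0,"ry":0,"rz":0,"claw":1}]'; python3 - <<'E'
from h import *
bars();go(.46,.235,.17,-20)
cv2.imwrite('pics/w6.png',arm.read_camera('wrist')[:,:,::-1])
E
```

```text
t: 10.0
position: [0.6129, 0.0011, 0.0184]
ee_rot: [-3.136, -0.178, 0.038]
ft_force: [-30.0, -7.7, 24.6]
opening: 0.006
grasp_force: 15.4
bar 255.46 279.97 91.0
bar 308.44 285.72 104.0
t: 10.85
position: [0.582, -0.0042, 0.1758]
ee_rot: [3.134, 0.175, 0.022]
ft_force: [1.1, -0.0, 0.1]
opening: 0.33
grasp_force: 0.0
bar 257.03 275.69 101.0
bar 308.22 285.65 107.0
d [-0.0927 -0.2509  0.0017] r [-0.    -0.01   0.461] t 10.9
```

View pics/w6.png

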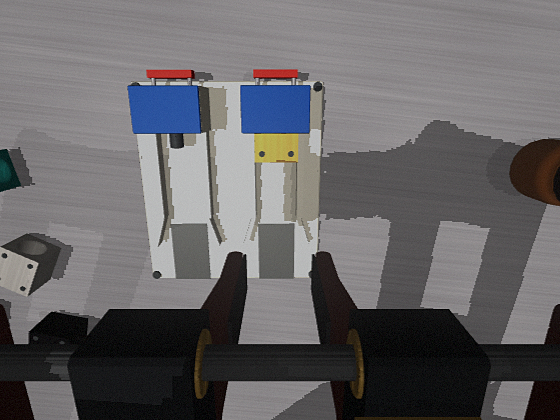

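Brass lies on its pin in the right lane (276,147), having fully gone home. Aluminium next, at (28,265).

```bash
python3 -m crank '[{"dx":-0.015,"dy":-0.04,"dz":0,"rx":0,"ry":0,"rz":0.1,"claw":0.8},{"dx":-0.03,"dy":-0.08,"dz":0,"rx":0,"ry":0,"rz":0.2,"claw":0.8},{"dx":-0.045,"dy":-0.12,"dz":0,"rx":0,"ry":0,"rz":0.3,"claw":0.8},{"dx":-0.06,"dy":-0.16,"dz":0,"rx":0,"ry":0,"rz":0.4,"claw":0.8},{"dx":-0.075,"dy":-0.2,"dz":0,"rx":0,"ry":0,"rz":0.461,"claw":0.8},{"dx":-0.093,"dy":-0.251,"dz":0,"rx":0,"ry":-0.01,"rz":0.461,"claw":0.8},{"dx":-0.093,"dy":-0.251,"dz":0,"rx":0,"ry":-0.01,"rz":0.461,"claw":0.8},{"dx":-0.093,"dy":-0.251,"dz":0,"rx":0,"ry":-0.01,"rz":0.461,"claw":0.8}]'; python3 - <<'E'
from h import *
c=arm.calibration('wrist');im=arm.read_camera('wrist')[:,:,::-1].copy();cv2.imwrite('pics/w7.png',im)
q=proj(c,(.484,.2355,.036));print(q,c['extrinsics'][:3,3])
g=cv2.cvtColor(im,cv2.COLOR_BGR2GRAY);S=cv2.cvtColor(im,cv2.COLOR_BGR2HSV)
x,y=q.astype(int);print(g[y-30:y+31:6,x-36:x+37:6])
go(.484,.2355,.0165,-20)
E
```

```text
t: 11.75
position: [0.4548, 0.2361, 0.1681]
ee_rot: [3.093, -0.54, -0.018]
ft_force: [0.2, -0.6, -0.4]
opening: 0.801
grasp_force: 0.0
[266.30208268 169.03816755] [0.53480408 0.20723675 0.33081784]
[[140 142 148 152  84  88  86  90  79  89  85  85  90]
 [143 141 131 203 208 118 118 130 126 126  81  84  85]
 [150 141 125 193 105 108 114 112  97 108  81  84  81]
 [139 145 132 189 193 111 110 112 118 111  85  84  83]
 [141 149 133 186 185 117 111 116 119 111  91  83  83]
 [142 140 135 188 189 114 109 115 113 109  88  88  83]
 [145 142 128 187 188 109 110 112 114 112  90  83  84]
 [135 146 135 190  88 110 114 114 121 115 148 141 137]
 [140 149 151 187 195 109 111 114 110 107 144 142 142]
 [136 137 138 128 134 141 144 133 133 147 141 144 142]
 [128 132 137 131 133 132 130 130 129 144 141 140 140]]
d [ 0.0281 -0.0106  0.1516] r [0.004 0.01  0.002] t 11.8
```

The block spans pixels x±18, y-24..+18 around its predicted spot (266,169), so the estimate holds. Grasping.

```bash
python3 -m crank '[{"dx":0.028,"dy":-0.011,"dz":0.04,"rx":0.004,"ry":0.01,"rz":0,"claw":0.8},{"dx":0.028,"dy":-0.011,"dz":0.08,"rx":0.004,"ry":0.01,"rz":0,"claw":0.8},{"dx":0.028,"dy":-0.011,"dz":0.1,"rx":0.004,"ry":0.01,"rz":0,"claw":0.8},{"dx":0.028,"dy":-0.011,"dz":0.1,"rx":0.004,"ry":0.01,"rz":0,"claw":0.8},{"dx":0.028,"dy":-0.011,"dz":0.1,"rx":0.004,"ry":0.01,"rz":0,"claw":0.8}]'; python3 -c "
from h import *
go(.484,.2355,.0165,-20)"
```

```text
t: 12.3
position: [0.4856, 0.235, 0.069]
ee_rot: [-3.092, 0.548, 0.0]
ft_force: [0.9, -0.5, 0.9]
opening: 0.799
grasp_force: 0.0
d [-0.0017  0.0001  0.0525] r [-0.001  0.    -0.002] t 12.3
```

```bash
python3 -m crank '[{"dx":-0.001,"dy":0,"dz":0.03,"rx":0,"ry":0,"rz":0,"claw":0.8},{"dx":-0.001,"dy":0,"dz":0.052,"rx":0,"ry":0,"rz":0,"claw":0.8},{"dx":-0.001,"dy":0,"dz":0.052,"rx":0,"ry":0,"rz":0,"claw":0.8},{"dx":-0.001,"dy":0,"dz":0.052,"rx":0,"ry":0,"rz":0,"claw":0},{"dx":-0.001,"dy":0,"dz":0.052,"rx":0,"ry":0,"rz":0,"claw":0},{"dx":-0.001,"dy":0,"dz":0.052,"rx":0,"ry":0,"rz":0,"claw":0},{"dx":-0.001,"dy":0,"dz":0.052,"rx":0,"ry":0,"rz":0,"claw":0},{"dx":-0.001,"dy":0,"dz":0.052,"rx":0,"ry":0,"rz":0,"claw":0}]'; python3 -c "
from h import *
go(.581-.051*.9936-.043*.1132,.041-.051*.1132+.043*.9936,.07,6.5)"
```

```text
t: 13.1
position: [0.4845, 0.2367, 0.0179]
ee_rot: [-3.092, 0.545, -0.002]
ft_force: [-0.7, -0.2, 7.2]
opening: 0.409
grasp_force: 30.0
d [ 0.0928  0.1351 -0.0523] r [-0.002 -0.002 -0.462] t 13.1
```

```bash
python3 -m crank '[{"dx":0,"dy":0,"dz":-0.04,"rx":0,"ry":0,"rz":0,"claw":0},{"dx":0,"dy":0.02,"dz":-0.07,"rx":0,"ry":0,"rz":-0.1,"claw":0},{"dx":0.02,"dy":0.05,"dz":-0.08,"rx":0,"ry":0,"rz":-0.2,"claw":0},{"dx":0.045,"dy":0.08,"dz":-0.08,"rx":0,"ry":0,"rz":-0.3,"claw":0},{"dx":0.07,"dy":0.11,"dz":-0.08,"rx":0,"ry":0,"rz":-0.4,"claw":0},{"dx":0.093,"dy":0.135,"dz":-0.07,"rx":0,"ry":0,"rz":-0.462,"claw":0},{"dx":0.093,"dy":0.135,"dz":-0.06,"rx":0,"ry":0,"rz":-0.462,"claw":0},{"dx":0.093,"dy":0.135,"dz":-0.052,"rx":0,"ry":0,"rz":-0.462,"claw":0}]'; python3 -m crank '[{"dx":0,"dy":0,"dz":0,"rx":0,"ry":0,"rz":0,"claw":0},{"dx":0,"dy":0,"dz":0,"rx":0,"ry":0,"rz":0,"claw":0}]'; python3 - <<'E'
from h import *
cv2.imwrite('pics/w8.png',arm.read_camera('wrist')[:,:,::-1])
go(.581-.051*.9936-.043*.1132,.041-.051*.1132+.043*.9936,.0265,6.5)
E
```

```text
t: 13.9
position: [0.5248, 0.0774, 0.0682]
ee_rot: [-3.135, -0.173, 0.0]
ft_force: [-0.2, 1.1, -2.7]
opening: 0.408
grasp_force: 30.0
t: 14.1
position: [0.5243, 0.079, 0.0686]
ee_rot: [-3.135, -0.178, 0.001]
ft_force: [-0.3, 0.2, -2.0]
opening: 0.412
grasp_force: 30.0
d [0.0006 0.0012 0.0425] r [-0.002 -0.001  0.001] t 14.15
```

View pics/w8.png

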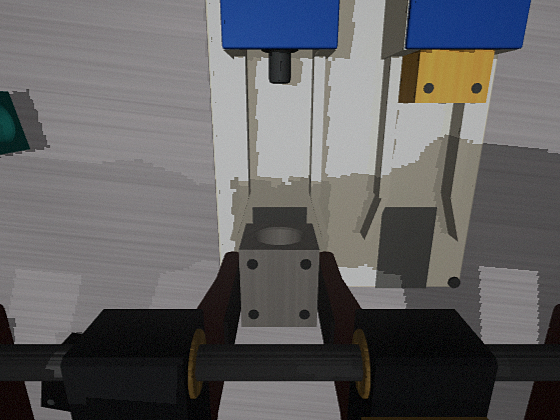

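Wrist view: the aluminium block (279,270) is centred on the left lane, pin at (280,68), bore facing the pin. Lowering, releasing, retreating.

```bash
python3 -m crank '[{"dx":0,"dy":0.001,"dz":0.02,"rx":0,"ry":0,"rz":0,"claw":0},{"dx":0,"dy":0.001,"dz":0.036,"rx":0,"ry":0,"rz":0,"claw":0},{"dx":0,"dy":0.001,"dz":0.041,"rx":0,"ry":0,"rz":0,"claw":0},{"dx":0,"dy":0.001,"dz":0.042,"rx":0,"ry":0,"rz":0,"claw":0},{"dx":0,"dy":0.001,"dz":0.042,"rx":0,"ry":0,"rz":0,"claw":0}]'
```

```text
t: 14.65
position: [0.5258, 0.0774, 0.0275]
ee_rot: [-3.135, -0.178, -0.003]
ft_force: [-0.4, 0.1, -1.2]
opening: 0.402
grasp_force: 30.0
```

```bash
python3 -m crank '[{"dx":0,"dy":0,"dz":0.0015,"rx":0,"ry":0,"rz":0,"claw":0},{"dx":0,"dy":0,"dz":0.0015,"rx":0,"ry":0,"rz":0,"claw":0.7},{"dx":0,"dy":0,"dz":0.0015,"rx":0,"ry":0,"rz":0,"claw":0.7},{"dx":0,"dy":0,"dz":0.0015,"rx":0,"ry":0,"rz":0,"claw":0.7},{"dx":0,"dy":0,"dz":-0.02,"rx":0,"ry":0,"rz":0,"claw":0.7},{"dx":0,"dy":0,"dz":-0.05,"rx":0,"ry":0,"rz":0,"claw":0},{"dx":-0.042,"dy":0,"dz":-0.05,"rx":0,"ry":0,"rz":0,"claw":0},{"dx":-0.046,"dy":0,"dz":-0.05,"rx":0,"ry":0,"rz":0,"claw":0}]'; python3 - <<'E'
from h import *
c=arm.calibration('wrist');im=arm.read_camera('wrist')[:,:,::-1].copy()
g=cv2.cvtColor(im,cv2.COLOR_BGR2GRAY);q=proj(c,(.525,.078,.044));x,y=q.astype(int);print(q);print(g[y,x-60:x+61:4]);print(g[y-60:y+61:4,x])
b=.093;go(.581-b*.9936-.043*.1132,.041-b*.1132+.043*.9936,.018,6.5)
E
```

```text
t: 15.45
position: [0.4745, 0.0716, 0.0771]
ee_rot: [-3.135, -0.177, 0.006]
ft_force: [-0.6, 0.1, -0.3]
opening: 0.465
grasp_force: 0.0
[276.10607177 161.56585916]
[185 187 184 186 188 189 184 185 186 189 186 183 184 186 183 184 185 185
 183 181 183 187 188 184 147 137 141 130 185 185 185]
[186 185 185 185 192  77 185 189 185 184 186 184 183 185 188 184 190 188
 187 183 184 191  98 105  59  61  60  55  54  82  78]
d [ 0.0081 -0.0006  0.059 ] r [-0.002  0.002 -0.001] t 15.5
```

```bash
python3 -m crank '[{"dx":0.007,"dy":0,"dz":0,"rx":0,"ry":0,"rz":0,"claw":0},{"dx":0.007,"dy":0,"dz":0,"rx":0,"ry":0,"rz":0,"claw":0},{"dx":0.007,"dy":0,"dz":0.02,"rx":0,"ry":0,"rz":0,"claw":0},{"dx":0.007,"dy":0,"dz":0.04,"rx":0,"ry":0,"rz":0,"claw":0},{"dx":0.007,"dy":0,"dz":0.058,"rx":0,"ry":0,"rz":0,"claw":0},{"dx":0.007,"dy":0,"dz":0.058,"rx":0,"ry":0,"rz":0,"claw":0}]'; python3 -c "
from h import *
b=-.028;go(.581-b*.9936-.043*.1132,.041-b*.1132+.043*.9936,.018,6.5)"
```

```text
t: 16.1
position: [0.4864, 0.0726, 0.0169]
ee_rot: [-3.135, -0.177, 0.003]
ft_force: [-0.2, 1.1, -0.0]
opening: 0.009
grasp_force: 0.0
d [ 0.1184 -0.001  -0.0014] r [-0.002  0.002 -0.001] t 16.1
```

```bash
python3 -m crank '[{"dx":0.01,"dy":-0.001,"dz":0,"rx":0,"ry":0,"rz":0,"claw":0},{"dx":0.022,"dy":-0.001,"dz":0,"rx":0,"ry":0,"rz":0,"claw":0},{"dx":0.034,"dy":-0.001,"dz":0,"rx":0,"ry":0,"rz":0,"claw":0},{"dx":0.046,"dy":-0.001,"dz":0,"rx":0,"ry":0,"rz":0,"claw":0},{"dx":0.058,"dy":-0.001,"dz":0,"rx":0,"ry":0,"rz":0,"claw":0},{"dx":0.068,"dy":-0.001,"dz":0,"rx":0,"ry":0,"rz":0,"claw":0},{"dx":0.076,"dy":-0.001,"dz":0,"rx":0,"ry":0,"rz":0,"claw":0},{"dx":0.08,"dy":-0.001,"dz":0,"rx":0,"ry":0,"rz":0,"claw":0}]'
```

```text
t: 16.9
position: [0.5672, 0.0827, 0.0191]
ee_rot: [-3.135, -0.177, -0.003]
ft_force: [-1.1, 1.2, 0.4]
opening: 0.009
grasp_force: 0.9
```

```bash
python3 -m crank '[{"dx":0.004,"dy":0,"dz":0,"rx":0,"ry":0,"rz":0,"claw":0},{"dx":0.008,"dy":0,"dz":0,"rx":0,"ry":0,"rz":0,"claw":0},{"dx":0.012,"dy":0,"dz":0,"rx":0,"ry":0,"rz":0,"claw":0},{"dx":0.016,"dy":0,"dz":0,"rx":0,"ry":0,"rz":0,"claw":0},{"dx":0.02,"dy":0,"dz":0,"rx":0,"ry":0,"rz":0,"claw":0},{"dx":0.02,"dy":0,"dz":0,"rx":0,"ry":0,"rz":0,"claw":0}]'; python3 -c "
from h import *
bars()
b=-.028;go(.581-b*.9936-.043*.1132,.041-b*.1132+.043*.9936,.018,6.5)"
```

```text
t: 17.5
position: [0.587, 0.0848, 0.0192]
ee_rot: [-3.135, -0.177, -0.004]
ft_force: [-0.3, 0.3, -1.0]
opening: 0.01
grasp_force: 0.3
bar 256.89 275.71 103.0
bar 308.39 285.84 109.0
d [ 0.0173 -0.0002  0.0012] r [-0.001 -0.002 -0.001] t 17.55
```

```bash
python3 -m crank '[{"dx":0.003,"dy":0,"dz":0,"rx":0,"ry":0,"rz":0,"claw":0},{"dx":0.006,"dy":0,"dz":0,"rx":0,"ry":0,"rz":0,"claw":0},{"dx":0.009,"dy":0,"dz":0,"rx":0,"ry":0,"rz":0,"claw":0},{"dx":0.011,"dy":0,"dz":0,"rx":0,"ry":0,"rz":0,"claw":0},{"dx":0.013,"dy":0,"dz":0,"rx":0,"ry":0,"rz":0,"claw":0},{"dx":0.015,"dy":0,"dz":0,"rx":0,"ry":0,"rz":0,"claw":0},{"dx":0.017,"dy":0,"dz":0,"rx":0,"ry":0,"rz":0,"claw":0},{"dx":0.019,"dy":0,"dz":0,"rx":0,"ry":0,"rz":0,"claw":0}]'; python3 -c "
from h import *
bars()"
```

```text
t: 18.35
position: [0.5993, 0.0865, 0.0185]
ee_rot: [-3.135, -0.178, 0.015]
ft_force: [-13.8, -2.5, 11.6]
opening: 0.006
grasp_force: 7.1
bar 257.16 275.78 99.0
bar 307.7 287.89 102.0
```

```bash
python3 -m crank '[{"dx":0.002,"dy":0,"dz":0,"rx":0,"ry":0,"rz":0,"claw":0},{"dx":0.004,"dy":0,"dz":0,"rx":0,"ry":0,"rz":0,"claw":0},{"dx":0.006,"dy":0,"dz":0,"rx":0,"ry":0,"rz":0,"claw":0},{"dx":0.008,"dy":0,"dz":0,"rx":0,"ry":0,"rz":0,"claw":0},{"dx":0.01,"dy":0,"dz":0,"rx":0,"ry":0,"rz":0,"claw":0},{"dx":0.01,"dy":0,"dz":0,"rx":0,"ry":0,"rz":0,"claw":0}]'; python3 -c "
from h import *
bars()"
```

```text
t: 19.0
position: [0.6031, 0.0871, 0.0179]
ee_rot: [-3.136, -0.178, 0.032]
ft_force: [-25.1, -4.3, 20.0]
opening: 0.006
grasp_force: 12.7
bar 257.12 275.74 100.0
bar 307.35 290.2 97.0
```

```bash
python3 -m crank '[{"dx":0.002,"dy":0,"dz":0,"rx":0,"ry":0,"rz":0,"claw":0},{"dx":0.004,"dy":0,"dz":0,"rx":0,"ry":0,"rz":0,"claw":0},{"dx":0.004,"dy":0,"dz":0,"rx":0,"ry":0,"rz":0,"claw":0}]'; python3 -c "
from h import *
bars()"
```

```text
t: 19.35
position: [0.603, 0.0873, 0.0174]
ee_rot: [-3.136, -0.179, 0.044]
ft_force: [-33.1, -5.8, 25.8]
opening: 0.0
grasp_force: 16.6
bar 257.07 275.75 101.0
bar 307.38 290.11 101.0
```

Stalled fully home. Retreating, then a final check by numbers.

```bash
python3 -m crank '[{"dx":-0.01,"dy":0,"dz":0,"rx":0,"ry":0,"rz":0,"claw":0},{"dx":-0.022,"dy":0,"dz":0,"rx":0,"ry":0,"rz":0,"claw":0},{"dx":-0.042,"dy":0,"dz":0,"rx":0,"ry":0,"rz":0,"claw":0},{"dx":-0.052,"dy":0,"dz":-0.03,"rx":0,"ry":0,"rz":0,"claw":0},{"dx":-0.052,"dy":0,"dz":-0.07,"rx":0,"ry":0,"rz":0,"claw":0},{"dx":-0.052,"dy":0,"dz":-0.11,"rx":0,"ry":0,"rz":0,"claw":0},{"dx":-0.052,"dy":0,"dz":-0.15,"rx":0,"ry":0,"rz":0,"claw":0},{"dx":-0.052,"dy":0,"dz":-0.15,"rx":0,"ry":0,"rz":0,"claw":0}]'; python3 - <<'E'
from h import *
bars()
c=arm.calibration('wrist');im=arm.read_camera('wrist')[:,:,::-1].copy()
h=cv2.cvtColor(im,cv2.COLOR_BGR2HSV);g=cv2.cvtColor(im,cv2.COLOR_BGR2GRAY)
def G(x,y,z): return proj(c,(.581+x*.9936-y*.1132,.041+x*.1132+y*.9936,z))
m=cv2.inRange(h,(15,100,80),(35,255,255));m[300:]=0;k=max(cv2.findContours(m,cv2.RETR_EXTERNAL,2)[0],key=cv2.contourArea)
print('brass box',cv2.boundingRect(k),'expected rear/hood edge',G(.030,-.043,.044),G(.054,-.043,.052))
print('alu expected rear/hood',G(.030,.043,.044),G(.054,.043,.052))
u=G(.03,.043,.044).astype(int);print('down the left lane',g[u[1]-40:u[1]+30:3,u[0]+6])
s0=cv2.imread('pics/scene0.png').astype(int);s=arm.read_camera('scene')[:,:,::-1].astype(int)
for n,(a,b,e,f) in dict(jar=(115,185,160,235),collar=(412,300,445,328)).items(): print(n,np.abs(s-s0)[b:f,a:e].mean().round(2))
E
```

```text
t: 20.2
position: [0.5725, 0.0827, 0.1753]
ee_rot: [-3.135, -0.177, -0.023]
ft_force: [1.2, -0.1, 0.2]
opening: 0.007
grasp_force: 0.0
bar 256.91 275.8 106.0
bar 308.3 285.72 106.0
brass box (360, 134, 46, 29) expected rear/hood edge [379.93486541 163.07473032] [385.23201257 134.51677454]
alu expected rear/hood [277.15733132 163.05658197] [277.07048896 134.50288639]
down the left lane [ 77  76  78  75 189 182 182 184 188 185 184 183 188 113 191 192 138 185
 185 191 190 192 143 187]
jar 11.9
collar 10.34
```

```bash
python3 -c "
from bench import arm
print(arm.close_job())"
```

```text
the job is handed in; nothing more can be done
None
```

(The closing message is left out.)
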